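Back off a knurled locking ring two turns and swing the mould clamp strap aside

TASK

Release the mould clamp that has the wide knurled locking ring: with a fingertip against the knurl, stroke the ring round anticlockwise (seen from above) to loosen it by two full turns, within a quarter turn, so that it stays on its thread. Then push that clamp's flat strap with the fingertip a quarter turn anticlockwise, clear of the mould. Do not grip or lift anything, and leave the other clamp's thumb nut and the loose things on and around the mould where they are.

Things in the scene. Friction and masses are not known exactly. Their poses are not given: they have to be found in the camera images.
- clamp: The clamp to release: dark steel block 80 x 90 x 40 mm high, bolted down, with a vertical stud, 18 mm diameter, up to 96 mm. Origin under the block's centre on the bench, on the stud's axis; its +x is the way its strap points while closed (towards the mould), z up. It may stand left or right of the other clamp.
- ring_axis (a point): On the stud's axis, 67 mm above the bench: mid-height of the wide ring while tight. The ring's coarse straight knurl has 24 upright half-round ribs, 5 mm wide, 12.3 mm apart at the rim, with valleys 5 mm deep (core 84 mm diameter). A fingertip corner moved tangentially between the ribs carries the ring along. Friction about 0.1 N m.
- ring (a joint): The wide knurled locking ring, aluminium, 94 mm over the knurl, its rim from 56 to 78 mm above the bench while tight; a dark radial line on top shows its angle. Value: rad, 0 fully tight, grows anticlockwise seen from above (loosening), 6.283 a full turn; starts at 0 to 0.3. It stays where it is left and rises 4 mm per turn on its thread.
- strap (a joint): The flat steel strap under the ring, 36 mm wide, from 41 to 53 mm above the bench, overhanging the mould. Value: swing about the stud, rad, 0 closed along the clamp's +x, growing anticlockwise seen from above to a stop at 1.65; it does not swing the other way. It stays where it is left (friction about 0.12 N m). A dowel under the ring blocks it for the ring's first 1.5 turns.
- strap_tip (a point): Middle of the strap's free end, 110 mm from the stud's axis, 47 mm above the bench.
- mould: Fixed steel mould half 170 (x) x 440 (y) x 40 mm high, origin under its centre; ribbed cavities (ribs 4 mm proud); a 70 x 70 mm boss, 54 mm high, 40 mm behind its centre; two guide pillars, 20 mm diameter, 70 mm high, at its far corners. Its front face lies about 70 mm ahead of both clamps' axes.
- clamp_b: The other clamp, to be left alone: same block, stud and strap (its strap cannot move) but with a narrow tall thumb nut. Origin under its centre on the bench. The two clamps stand 240 to 270 mm apart.
- thumbnut (a joint): The narrow knurled thumb nut of the other clamp, 38 mm diameter, from 56 to 88 mm above the bench. Value: rad, 0 at the start; must stay.
- insert: Loose steel mould insert 45 x 30 x 25 mm high, standing on the mould's boss; origin under its centre.
- bush: Loose brass guide bush, 32 mm diameter, 24 mm high, on the bench on the robot's side of the gap between the clamps; origin under its centre.
- pillar: Loose upright steel pillar 20 mm diameter, 60 mm high, on the bench at the left; origin under its centre.
- paint_tin: Loose tin, 66 mm diameter, 70 mm high, on the bench at the left; origin under its centre.
- glue: Loose white bottle, 32 mm diameter, 95 mm high, on the bench at the left; origin under its centre.
- brush: Loose brush lying on the bench at the right; origin under its middle, x along it.
- stone: Loose polishing stone 100 x 13 x 13 mm lying on the bench at the right; origin under its middle, x along it.

How it is judged:
On the way, in this order (a step that is already met when the one before it is completed fails the run):
1. the locking ring has been loosened by two turns (at least 1.75) with the strap still closed (value of joint ring above 11 rad and value of joint strap below 0.25 rad), for 0.2 s.
2. the strap has been swung aside (value of joint strap above 1.2 rad), for 0.2 s.
At the end, for the whole second after the job is handed in: The wide ring stands loosened by 11.0 to 14.5 rad on its joint (two turns within a quarter turn), its strap is swung more than 1.2 rad, both at rest; the thumb nut is within 0.3 rad of its start and every loose thing within 30 mm of its place (value of joint ring between 11 and 14.5 rad and value of joint strap above 1.2 rad and value of joint thumbnut below 0.3 rad and velocity of joint each of ring, strap below 0.1 rad/s and velocity of joint strap above -0.1 rad/s and distance of each of insert, bush, pillar, paint_tin, glue, brush, stone from where it was at the start of the episode below 0.03 m); the robot touches nothing.
It fails at once if the ring was backed off more than two and a half turns (value of joint ring above 15.9 rad).
It fails at once if the other clamp's thumb nut was turned (value of joint thumbnut above 0.3 rad).
It fails at once if a loose thing was lifted, carried or knocked away (distance of any of insert, bush, pillar, paint_tin, glue, brush, stone from where it was at the start of the episode above 0.03 m).
It also fails if it takes over 72 s, if anything falls off the work surface, if the arm or the gripper's body presses on something with over 40 N, if the wrist force passes 120 N, or if a joint passes its speed limit or range.

ROBOT

A 7-joint arm with a two-finger parallel gripper is mounted at the origin on the work surface. World frame = base frame: x ahead of the robot, y to its left, z up, the work surface at z = 0. Lengths are in m, angles in rad, forces in N, time in s.
With the tool pointing down it reaches from about 0.4 to 0.85 m from the base axis. Payload 10.4 kg.
Tool frame: the origin (TCP) lies on the centre line of the jaws, within the pads' length; the fingertips stand 22 mm ahead of it and the grasp point (between the pads) lies 3 mm ahead of it; z points along the fingers, y is the line along which they close (so a half turn about z gives the same grasp; the last joint's range is limited). The gripper opens to 87 mm and grips with 3 to 60 N. Pads are 19 mm wide; open, the fingers measure 117 mm over their backs; the gripper's body (75 mm by 190 mm) begins 51 mm behind the grasp point.
Start: joints at [1.145, 0.332, -0.065, 1.46, 0.022, 1.35, -0.088], TCP at [0.245, -0.575, 0.245] pointing down, gripper open.
Joint ranges: [-2.6, 2.6], [-0.5, 2.12], [-1.47, 1.34], [0.16, 2.42], [-1.27, 4.41], [0.06, 2.06], [-2.6, 2.6]. Speed limits (rad/s): [2.22, 2.22, 2.79, 2.79, 3.14, 3.14, 3.14].

INTERFACE

Orientations are given as a unit quaternion [x, y, z, w].
In Python, from bench import r gives the robot as it stands.
- The arm moves only by the shell command python3 jog.py [FORCE], which reads ROWS from standard input. ROWS is one flat JSON list of numbers that holds 1 to 12 rows one after another, with no inner brackets; each row has 5 numbers: dx, dy, dz in m, then a turn about the tool's z in rad, then the finger opening in m; each row is the pose to reach, as a shift and turn from the pose commanded when the command began, along the tool's axes at that moment; what a row does not reach only later rows make up. A row lasts 1/10 s, in which the tool goes at most 0.05 m and 0.15 rad, less where a joint would pass 70% of its speed; a pose out of reach is approached as far as the arm can. The fingers move at their own pace and stop on an object; FORCE is the grip in N (left out, the last holds). Time passes only in rows, so rows that do not move let the fingers close. It prints the time, the measured TCP pose, the force, the opening and the grip force at its end. Input that does not fit is refused with a message, and nothing moves.
- r.read_state(): the state, without advancing time (a new reading comes with each control period).
- r.camera(name): name is "scene" or "top" or "wrist"; returns a dict with "img" (384x512x3 uint8, red, green, blue), "fx", "fy", "cx", "cy" (pixels), "pose" (4x4, takes a point from camera to world coordinates). Camera axes: x right, y down, z forward; pixel columns grow to the right and rows downward; lengths in m; the calibration is good to about 2 mm. A picture is of the moment at which its call begins. There is no depth.
- r.close_job(): hands the job in; it is judged then, once.
The state is a dict: "time": time; "joint_positions": joint angles; "joint_vel": joint speeds; "joint_torque": joint torques, N m; "ee_pos": TCP position; "eef_rot": TCP orientation; "ft_force": force on the tool from outside, world axes, zero at the start; "torque": the same for the moment, N m; "width": finger opening in m; "grip_force": force on a finger pad.
Only numpy, scipy, OpenCV 4.12 (cv2) and the standard library are available. Lean on these libraries where they do the work, as an engineer would, in place of code of your own. Each camera call takes 0.05 s, during which the arm holds its last target. There are 200 camera calls.

## Working session

There is one attempt and no reset: what is moved stays moved. The work goes in short steps, Python scripts to look and compute and a shell command to move; the robot and the scene stay as the last step left them, time stands still between calls to the robot, and variables do not carry over. Pictures are saved under pics/ and viewed, at most 10 in all, crops included, and the job is handed in when it is done.

```bash
ls; mkdir -p pics; python3 - <<'E'
from bench import r
import cv2,json
for n in ("scene","top"):
    c=r.camera(n); cv2.imwrite(f"pics/{n}0.png",cv2.resize(c["img"][:,:,::-1],(800,600),interpolation=cv2.INTER_CUBIC))
    print(n,c["fx"],c["fy"],c["cx"],c["cy"],c["pose"].tolist() if hasattr(c["pose"],"tolist") else c["pose"])
s=r.read_state();print(s["time"],s["ee_pos"],s["eef_rot"],s["ft_force"],s["width"])
E
```

```text
bench.py
jog.py
pics
scene 492.5817059424624 492.5817059424624 250.77872943555045 185.65216121099283 [[0.0002513380655514763, 0.591885381129112, -0.806022104185005, 1.5948998690235852], [0.9999187346032136, -0.01042232552994297, -0.007341615629836187, -0.0042636257525695475], [-0.012746019719314761, -0.8059547572514191, -0.5918399008558997, 0.8283707903468375], [0.0, 0.0, 0.0, 1.0]]
top 352.54585820088744 352.54585820088744 247.1510208897837 197.32361699691592 [[0.00732046670008481, -0.9941573561077084, 0.10769197771526128, 0.4629375663944128], [-0.9998542404145905, -0.0056158637848347315, 0.01612327506782596, -0.01856450284710741], [-0.015424289035658817, -0.10779431047546789, -0.9940535588874793, 0.9322621133298034], [0.0, 0.0, 0.0, 1.0]]
0.1 [ 0.2448208  -0.57470399  0.2438378 ] [ 9.79797139e-01  1.99992891e-01 -1.60560488e-04 -6.19299130e-04] [ 1.02822406  1.06632286 -0.30052394] 0.08651696951124771
```

View pics/top0.png

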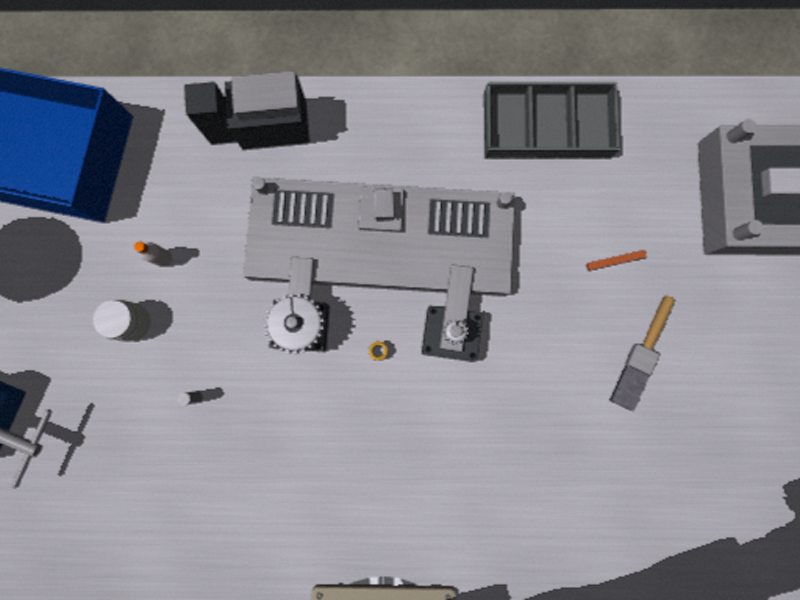

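View pics/scene0.png

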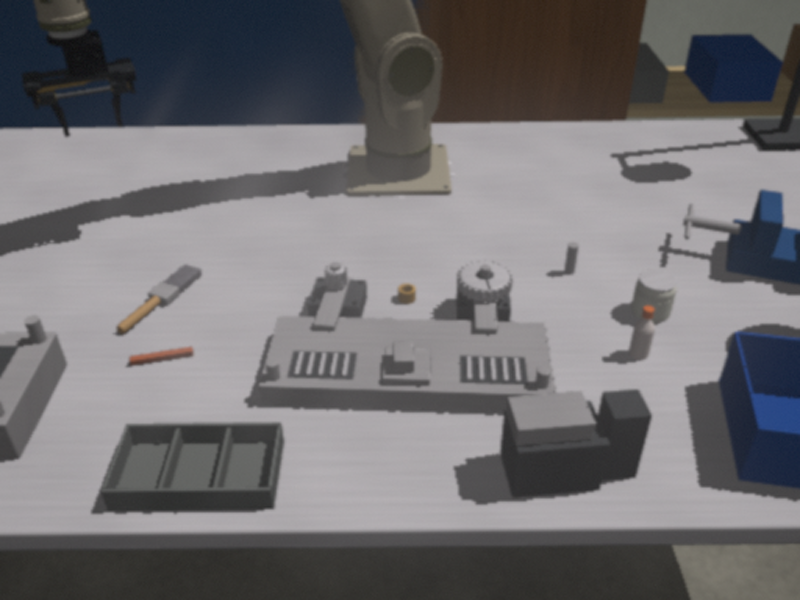

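The wide-ring clamp is the left one. In the top view the stud is at about (292,321) and the index line points to (291,300). In the scene view the stud top is at (486,270). Next I'll enlarge both.

```bash
python3 - <<'E'
from bench import r
import cv2,numpy as np
a=r.camera("top")["img"][150:240,155:255,::-1]; b=r.camera("scene")["img"][155:225,275:375,::-1]
A=cv2.resize(a,None,fx=6,fy=6,interpolation=cv2.INTER_CUBIC); 
B=cv2.resize(b,None,fx=6,fy=6,interpolation=cv2.INTER_CUBIC)
cv2.imwrite("pics/topc.png",A);cv2.imwrite("pics/scenec.png",B)
E
```

```text
(no output)
```

View pics/topc.png

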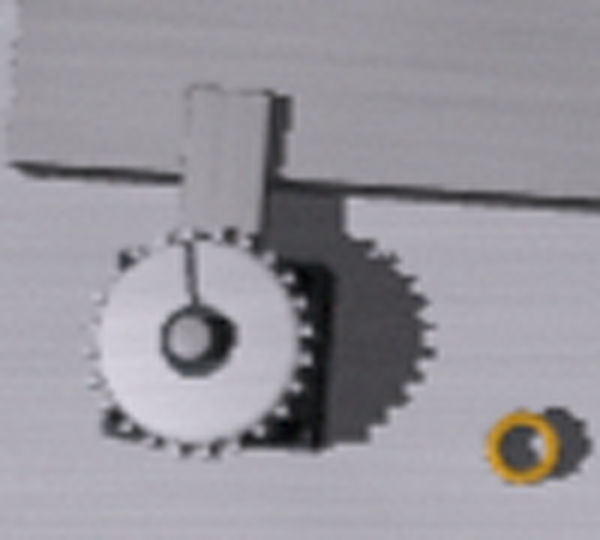

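View pics/scenec.png

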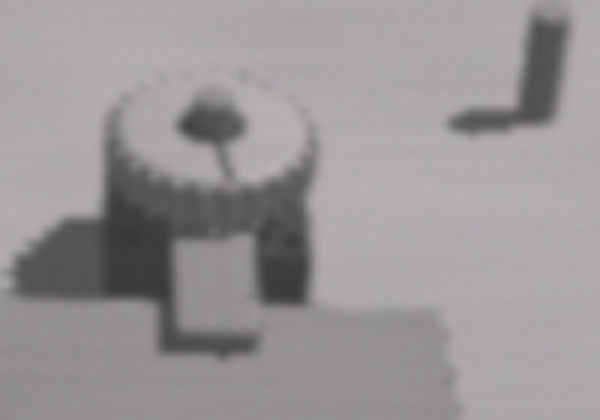

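Top crop: ring centre about (201,341), stud top (191,338), strap tip (230,90), index line (190,243). Scene crop: ring-top centre about (211,130), stud top (213,98), strap tip (217,333 lower edge).

```bash
cat > h.py <<'E'
from bench import r
import numpy as np
def ray(c,u,v):
    P=np.array(c["pose"]); d=P[:3,:3]@np.array([(u-c["cx"])/c["fx"],(v-c["cy"])/c["fy"],1]); return P[:3,3],d/np.linalg.norm(d)
def atz(c,u,v,z):
    o,d=ray(c,u,v); return o+d*(z-o[2])/d[2]
def tri(rs):
    A=sum(np.eye(3)-np.outer(d,d) for o,d in rs); b=sum((np.eye(3)-np.outer(d,d))@o for o,d in rs); return np.linalg.solve(A,b)
E
python3 - <<'E'
from h import *
t=r.camera("top"); s=r.camera("scene")
T=lambda u,v:(155+u/6-.42,150+v/6-.42); S=lambda u,v:(275+u/6-.42,155+v/6-.42)
np.set_printoptions(precision=4,suppress=True)
print("ring tri",tri([ray(t,*T(201,341)),ray(s,*S(211,130))]))
print("stud tri",tri([ray(t,*T(191,338)),ray(s,*S(213,98))]))
print("ring top z78",atz(t,*T(201,341),.078),atz(s,*S(211,130),.078))
print("stud z96",atz(t,*T(191,338),.096),atz(s,*S(213,98),.096))
tip=atz(t,*T(230,90),.053);print("tip",tip, atz(s,*S(217,333),.053))
c=atz(t,*T(201,341),.078);d=tip-c;print(np.arctan2(d[1],d[0]),np.hypot(*d[:2]))
l=atz(t,*T(190,243),.078)-c;print("line",np.arctan2(l[1],l[0]))
for n,u,v in (("rl",90,341),("rr",316,341)):print(n,atz(t,*T(u,v),.078))
E
echo '[0,0,0,0,0,0,0,0,0,0,0,0,0,0,0,0,0,0,0,0,0,0,0,0,0,0,0,0,0,0,0,0,0,0,0,0,0,0,0,0]' | python3 jog.py 20
python3 - <<'E'
from h import *
import cv2
c=r.camera("wrist");cv2.imwrite("pics/w0.png",c["img"][:,:,::-1]);P=np.array(c["pose"]);print(P.round(3),r.read_state()["ee_pos"])
E
```

```text
ring tri [0.5325 0.1407 0.0768]
stud tri [0.5323 0.1411 0.0938]
ring top z78 [0.5324 0.1391 0.078 ] [0.5338 0.1419 0.078 ]
stud z96 [0.5321 0.1398 0.096 ] [0.5352 0.1416 0.096 ]
tip [0.6411 0.1341 0.053 ] [0.6441 0.1351 0.053 ]
-0.04584723164335768 0.10881392114903997
line 0.13688958418427205
rl [0.5321 0.1844 0.078 ]
rr [0.5327 0.0923 0.078 ]
time: 1.1
ee_pos: [0.245, -0.575, 0.2446]
eef_rot: [0.98, 0.2, 0.0, 0.0]
ft_force: [0.2, 0.1, 0.1]
width: 0.0312
grip_force: 0.0
[[ 0.392 -0.892 -0.227  0.308]
 [-0.92  -0.379 -0.097 -0.548]
 [ 0.     0.247 -0.969  0.384]
 [ 0.     0.     0.     1.   ]] [ 0.24502995 -0.57500783  0.24459572]
```

View pics/w0.png

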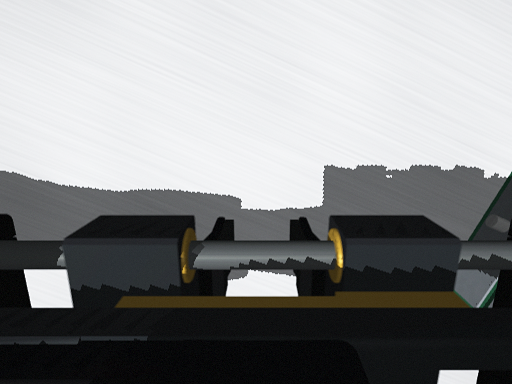

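Ring axis is at about (0.533, 0.1405) and the strap points along -0.046 rad. The wrist view shows both fingers still closing at columns 220 and 300. I'll go to a standoff point with the finger corner facing the axis.

```bash
echo '[0.034,-0.027,0,0,0,0.068,-0.054,0,0,0,0.102,-0.081,0,0,0,0.136,-0.108,0,0,0,0.17,-0.135,0,0,0,0.204,-0.162,0,0,0,0.238,-0.189,0,0,0,0.27,-0.215,0,0,0,0.304,-0.24,0,0,0,0.335,-0.266,0,0,0,0.335,-0.266,0,0,0]' | python3 jog.py 20
echo '[0.022,-0.036,0,0.08,0,0.044,-0.072,0,0.16,0,0.066,-0.108,0,0.24,0,0.088,-0.144,0,0.32,0,0.11,-0.18,0,0.4,0,0.132,-0.216,0,0.5,0,0.154,-0.252,0,0.6,0,0.176,-0.288,0,0.7,0,0.198,-0.324,0,0.75,0,0.2135,-0.358,0,0.8,0,0.2135,-0.358,0,0.8,0]' | python3 jog.py
python3 -c "
from h import *
s=r.read_state();print(s['ee_pos'],s['eef_rot'],s['joint_positions'],s['width'])"
```

```text
time: 2.25
ee_pos: [0.4514, -0.1933, 0.245]
eef_rot: [0.979, 0.204, 0.001, -0.0]
ft_force: [0.1, -0.1, 0.4]
width: -0.0
grip_force: 0.0
time: 3.35
ee_pos: [0.5037, 0.2195, 0.2446]
eef_rot: [0.981, -0.195, -0.001, -0.001]
ft_force: [-0.0, -0.1, 1.0]
width: 0.0002
grip_force: 0.0
[0.50373071 0.21953569 0.24461361] [ 9.80858546e-01 -1.94716497e-01 -5.07017722e-04 -1.31963913e-03] [ 0.14925438  0.24144211 -0.74194975  1.63240052  0.16440354  1.33163572
 -2.57988564] 0.0002399822857234972
```

```bash
cat >> h.py <<'E'
from scipy.spatial.transform import Rotation as Ro
AX=np.array([.533,.1405])
def go(ax_tool,turn,z,axis=AX):
    """shift (tool axes now) so that after `turn` the ring axis is at ax_tool in the tool frame"""
    s=r.read_state();R=Ro.from_quat(s["eef_rot"]);R2=(R*Ro.from_rotvec([0,0,turn])).as_matrix()
    off=R2@np.array([*ax_tool,0]);tgt=np.array([axis[0]-off[0],axis[1]-off[1],z])
    return (R.as_matrix().T@(tgt-s["ee_pos"])).round(4)
def where():
    s=r.read_state();M=Ro.from_quat(s["eef_rot"]).as_matrix();d=np.array([*AX,0])-s["ee_pos"]*[1,1,0]
    print("t",round(s["time"],2),"yaw",round(np.arctan2(M[1,0],M[0,0]),3),"axis in tool",(M.T@d)[:2].round(4),"z",s["ee_pos"][2].round(4),"F",np.round(s["ft_force"],1),"j7",s["joint_positions"][6].round(2))
E
python3 -c "
from h import *
where();print(go((.0516,.0571),-.1,.2446),go((.0516,.0571),-.1,.083))"
```

```text
t 3.35 yaw -0.392 axis in tool [0.0572 0.0619] z 0.2446 F [-0.  -0.1  1. ] j7 -2.58
[ 0.0002  0.0102 -0.    ] [0.0004 0.0106 0.1616]
```

```bash
echo '[0,0.005,0.02,-0.05,0,0,0.0104,0.06,-0.1,0,0,0.0104,0.1,-0.1,0,0,0.0104,0.13,-0.1,0,0,0.0104,0.15,-0.1,0,0,0.0104,0.1616,-0.1,0,0,0.0104,0.1616,-0.1,0,0,0.0104,0.1616,-0.1,0]' | python3 jog.py
python3 - <<'E'
from h import *
import cv2
where()
b=r.camera("scene")["img"][130:220,275:395,::-1];B=cv2.resize(b,None,fx=6,fy=6,interpolation=cv2.INTER_CUBIC)
cv2.imwrite("pics/s1.png",B)
E
```

```text
time: 4.15
ee_pos: [0.5016, 0.2045, 0.0838]
eef_rot: [0.989, -0.148, 0.0, -0.0]
ft_force: [-0.3, -0.3, 0.4]
width: 0.0004
grip_force: 0.0
t 4.15 yaw -0.297 axis in tool [0.0488 0.052 ] z 0.0838 F [-0.3 -0.3  0.4] j7 -2.55
```

View pics/s1.png

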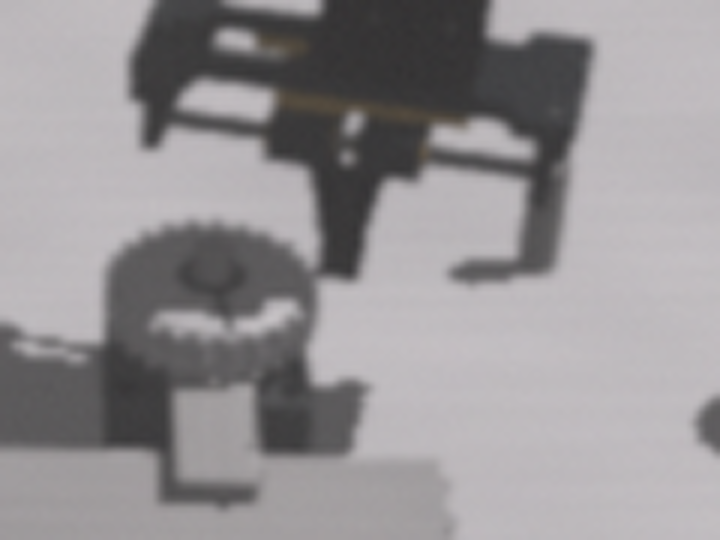

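The picture shows the closed, tapered fingertips, about 17 mm across at (340,275), just left of the ring rim at (315,290). Advancing by feel.

```bash
echo '[0.002,0.005,0.001,0,0,0.004,0.008,0.001,0,0,0.005,0.0095,0.001,0,0,0.005,0.0095,0.001,0,0]' | python3 jog.py | grep force; python3 -c "
from h import *
where()"
echo '[0.0008,0.001,0,0,0,0.0015,0.0015,0,0,0,0.0015,0.0015,0,0,0]' | python3 jog.py | grep force;  python3 -c "
from h import *
where()"
```

```text
ft_force: [0.8, 0.3, 0.1]
grip_force: 0.0
t 4.6 yaw -0.298 axis in tool [0.0439 0.0418] z 0.0822 F [0.8 0.3 0.1] j7 -2.53
ft_force: [-0.2, 0.2, 0.5]
grip_force: 0.0
t 4.9 yaw -0.297 axis in tool [0.0428 0.0407] z 0.0819 F [-0.2  0.2  0.5] j7 -2.53
```

```bash
echo '[0.0009,0.0008,0,0,0,0.0018,0.0017,0,0,0,0.0018,0.0017,0,0,0]' | python3 jog.py | grep ft;  python3 -c "
from h import *
where()
p=np.array([.041,.039])
for a in np.arange(1,13)*.1:
  c,s=np.cos(a),np.sin(a);print([*(p-np.array([[c,s],[-s,c]])@p).round(4),0,-a.round(1),0],end=',')
"
```

```text
ft_force: [-1.1, 5.6, 0.0]
t 5.2 yaw -0.296 axis in tool [0.0418 0.0403] z 0.082 F [-1.1  5.6  0. ] j7 -2.52
[np.float64(-0.0037), np.float64(0.0043), 0, np.float64(-0.1), 0],[np.float64(-0.0069), np.float64(0.0089), 0, np.float64(-0.2), 0],[np.float64(-0.0097), np.float64(0.0139), 0, np.float64(-0.3), 0],[np.float64(-0.012), np.float64(0.019), 0, np.float64(-0.4), 0],[np.float64(-0.0137), np.float64(0.0244), 0, np.float64(-0.5), 0],[np.float64(-0.0149), np.float64(0.03), 0, np.float64(-0.6), 0],[np.float64(-0.0155), np.float64(0.0356), 0, np.float64(-0.7), 0],[np.float64(-0.0155), np.float64(0.0412), 0, np.float64(-0.8), 0],[np.float64(-0.015), np.float64(0.0469), 0, np.float64(-0.9), 0],[np.float64(-0.014), np.float64(0.0524), 0, np.float64(-1.0), 0],[np.float64(-0.0124), np.float64(0.0578), 0, np.float64(-1.1), 0],[np.float64(-0.0102), np.float64(0.0631), 0, np.float64(-1.2), 0],
```

```bash
echo '[-0.002,0.002,0,-0.05,0,-0.0037,0.0043,0,-0.1,0,-0.0055,0.0065,0,-0.15,0,-0.0069,0.0089,0,-0.2,0]' | python3 jog.py | grep ft;  python3 -c "
from h import *
where()"; echo '[-0.0037,0.0043,0,-0.1,0,-0.0069,0.0089,0,-0.2,0,-0.0097,0.0139,0,-0.3,0,-0.012,0.019,0,-0.4,0,-0.012,0.019,0,-0.4,0]' | python3 jog.py | grep ft;  python3 - <<'E'
from h import *
import cv2
where()
b=r.camera("scene")["img"][130:220,275:395,::-1];B=cv2.resize(b,None,fx=6,fy=6,interpolation=cv2.INTER_CUBIC)
cv2.imwrite("pics/s2.png",B)
E
```

```text
ft_force: [-0.4, 5.3, 0.4]
t 5.6 yaw -0.094 axis in tool [0.0413 0.0405] z 0.0821 F [-0.4  5.3  0.4] j7 -2.32
ft_force: [-3.5, 3.0, 1.4]
t 6.1 yaw 0.304 axis in tool [0.0413 0.0395] z 0.082 F [-3.5  3.   1.4] j7 -1.91
```

View pics/s2.png

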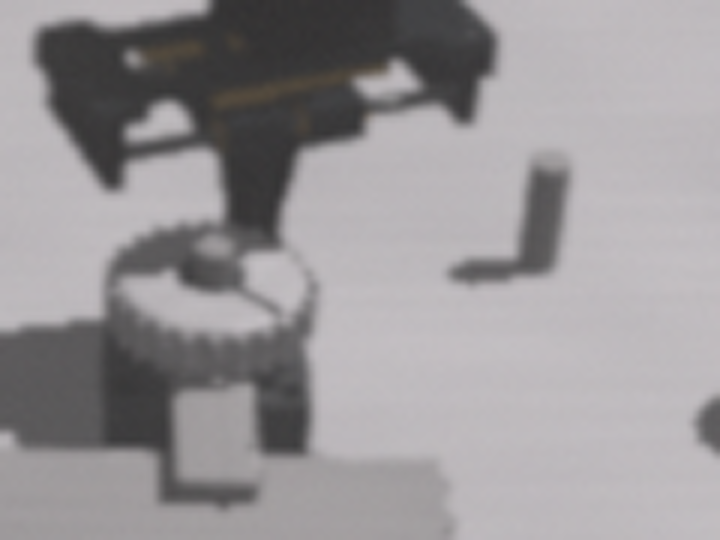

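The index line swung from (230,328) to (285,315), so the ring is following the finger, about 0.6 rad so far. Continuing the stroke.

```bash
echo '[-0.0037,0.0043,0,-0.1,0,-0.0069,0.0089,0,-0.2,0,-0.0097,0.0139,0,-0.3,0,-0.012,0.019,0,-0.4,0,-0.0137,0.0244,0,-0.5,0,-0.0149,0.03,0,-0.6,0]' | python3 jog.py | grep ft;  python3 -c "
from h import *
where()"; echo '[-0.0037,0.0043,0,-0.1,0,-0.0069,0.0089,0,-0.2,0,-0.0097,0.0139,0,-0.3,0,-0.012,0.019,0,-0.4,0,-0.0137,0.0244,0,-0.5,0,-0.0149,0.03,0,-0.6,0]' | python3 jog.py | grep ft;  python3 - <<'E'
from h import *
where()
E
```

```text
ft_force: [-0.4, 2.0, 0.8]
t 6.75 yaw 0.904 axis in tool [0.0405 0.0392] z 0.0821 F [-0.4  2.   0.8] j7 -1.28
ft_force: [-1.8, 2.6, 0.6]
t 7.35 yaw 1.504 axis in tool [0.041  0.0391] z 0.0818 F [-1.8  2.6  0.6] j7 -0.66
```

```bash
for i in 1; do echo '[-0.0037,0.0043,0,-0.1,0,-0.0069,0.0089,0,-0.2,0,-0.0097,0.0139,0,-0.3,0,-0.012,0.019,0,-0.4,0,-0.0137,0.0244,0,-0.5,0,-0.0149,0.03,0,-0.6,0,-0.0155,0.0356,0,-0.7,0,-0.0155,0.0412,0,-0.8,0,-0.015,0.0469,0,-0.9,0,-0.014,0.0524,0,-1.0,0,-0.0124,0.0578,0,-1.1,0,-0.0102,0.0631,0,-1.2,0]' | python3 jog.py | grep ft; done; python3 -c "
from h import *
where()"; echo '[-0.0037,0.0043,0,-0.1,0,-0.0069,0.0089,0,-0.2,0,-0.0097,0.0139,0,-0.3,0,-0.012,0.019,0,-0.4,0,-0.0137,0.0244,0,-0.5,0,-0.0149,0.03,0,-0.6,0,-0.0155,0.0356,0,-0.7,0,-0.0155,0.0412,0,-0.8,0]' | python3 jog.py | grep ft;  python3 - <<'E'
from h import *
where()
E
```

```text
ft_force: [-1.7, -1.8, 1.4]
t 8.55 yaw 2.703 axis in tool [0.0416 0.0398] z 0.0815 F [-1.7 -1.8  1.4] j7 0.44
ft_force: [2.7, -4.4, 2.9]
t 9.35 yaw -2.782 axis in tool [0.0418 0.041 ] z 0.0818 F [ 2.7 -4.4  2.9] j7 1.13
```

```bash
echo '[-0.0032,0.0051,0,-0.1,0,-0.0064,0.0097,0,-0.2,0,-0.0092,0.0147,0,-0.3,0,-0.0115,0.0198,0,-0.4,0,-0.0132,0.0252,0,-0.5,0,-0.0144,0.0308,0,-0.6,0]' | python3 jog.py | grep ft;  python3 - <<'E'
from h import *
where()
E
echo '[-0.0037,0.0043,0,-0.1,0,-0.0069,0.0089,0,-0.2,0,-0.0097,0.0139,0,-0.3,0,-0.012,0.019,0,-0.4,0]' | python3 jog.py | grep ft;  python3 - <<'E'
from h import *
import cv2
where()
print(r.read_state()["joint_positions"].round(2))
b=r.camera("scene")["img"][130:220,275:395,::-1];B=cv2.resize(b,None,fx=6,fy=6,interpolation=cv2.INTER_CUBIC)
cv2.imwrite("pics/s3.png",B)
E
```

```text
ft_force: [12.4, -0.7, 2.4]
t 9.95 yaw -2.183 axis in tool [0.0422 0.0417] z 0.0826 F [12.4 -0.7  2.4] j7 1.64
ft_force: [13.8, 5.3, -0.2]
t 10.35 yaw -1.782 axis in tool [0.0429 0.0419] z 0.083 F [13.8  5.3 -0.2] j7 1.98
[ 0.55  0.92 -1.37  1.64  0.93  1.36  1.98]
```

View pics/s3.png

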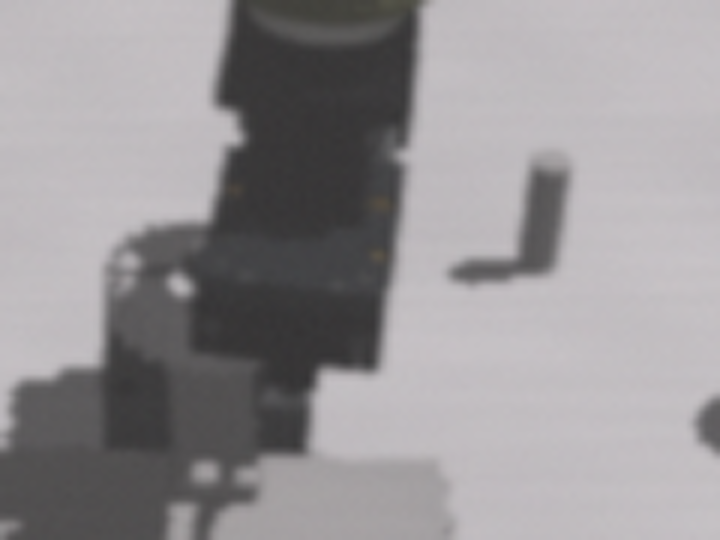

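The arm hides the ring here and joint 3 is near its limit, so I end this stroke at about 4.8 rad. Next: retract and rotate back.

```bash
sed -i 's/AX=np.array(\[.533,/AX=np.array([.5345,/' h.py; echo '[-0.004,-0.004,0,0,0,-0.0085,-0.0085,0,0,0,-0.0085,-0.0085,0,0,0]' | python3 jog.py | grep ft; python3 -c "
from h import *
where()
p=np.array([.0515,.050])
for a in np.arange(1,13)*.15:
  c,s=np.cos(a),np.sin(a);d=(p-np.array([[c,-s],[s,c]])@p);print('[%.4f,%.4f,0,%.2f,0]'%(*d,a),end=',')
"
```

```text
ft_force: [-0.4, -0.3, -0.3]
t 10.7 yaw -1.782 axis in tool [0.05   0.0454] z 0.0815 F [-0.4 -0.3 -0.3] j7 1.98
[0.0081,-0.0071,0,0.15,0],[0.0171,-0.0130,0,0.30,0],[0.0269,-0.0174,0,0.45,0],[0.0372,-0.0203,0,0.60,0],[0.0479,-0.0217,0,0.75,0],[0.0587,-0.0214,0,0.90,0],[0.0692,-0.0196,0,1.05,0],[0.0794,-0.0161,0,1.20,0],[0.0890,-0.0112,0,1.35,0],[0.0977,-0.0049,0,1.50,0],[0.1054,0.0026,0,1.65,0],[0.1119,0.0112,0,1.80,0],
```

```bash
python3 -c "
from h import *
p=np.array([.050,.0454])
for a in np.arange(1,13)*.15:
  c,s=np.cos(a),np.sin(a);d=(p-np.array([[c,-s],[s,c]])@p);print('[%.3f,%.3f,0,%.2f,0]'%(*d,a),end=',')
"
```

```text
[0.007,-0.007,0,0.15,0],[0.016,-0.013,0,0.30,0],[0.025,-0.017,0,0.45,0],[0.034,-0.020,0,0.60,0],[0.044,-0.022,0,0.75,0],[0.054,-0.022,0,0.90,0],[0.065,-0.021,0,1.05,0],[0.074,-0.018,0,1.20,0],[0.083,-0.013,0,1.35,0],[0.092,-0.008,0,1.50,0],[0.099,-0.001,0,1.65,0],[0.106,0.007,0,1.80,0],
```

```bash
echo '[0.007,-0.007,0,0.15,0,0.016,-0.013,0,0.30,0,0.025,-0.017,0,0.45,0,0.034,-0.020,0,0.60,0,0.044,-0.022,0,0.75,0,0.054,-0.022,0,0.90,0,0.065,-0.021,0,1.05,0,0.074,-0.018,0,1.20,0,0.083,-0.013,0,1.35,0,0.092,-0.008,0,1.50,0,0.099,-0.001,0,1.65,0,0.106,0.007,0,1.80,0]' | python3 jog.py | grep ft; python3 -c "
from h import *
where()"
echo '[0.007,-0.007,0,0.15,0,0.016,-0.013,0,0.30,0,0.025,-0.017,0,0.45,0,0.034,-0.020,0,0.60,0,0.044,-0.022,0,0.75,0,0.054,-0.022,0,0.90,0,0.065,-0.021,0,1.05,0,0.074,-0.018,0,1.20,0,0.083,-0.013,0,1.35,0,0.092,-0.008,0,1.50,0,0.099,-0.001,0,1.65,0,0.106,0.007,0,1.80,0]' | python3 jog.py | grep ft; python3 -c "
from h import *
where()"
```

```text
ft_force: [-0.4, 0.2, 0.6]
t 11.9 yaw 2.695 axis in tool [0.0501 0.0465] z 0.0817 F [-0.4  0.2  0.6] j7 0.46
ft_force: [0.6, 0.4, -0.8]
t 13.1 yaw 0.895 axis in tool [0.0515 0.0457] z 0.0818 F [ 0.6  0.4 -0.8] j7 -1.28
```

```bash
echo '[0.007,-0.007,0,0.15,0,0.016,-0.013,0,0.30,0,0.025,-0.017,0,0.45,0,0.034,-0.020,0,0.60,0,0.044,-0.022,0,0.75,0,0.054,-0.022,0,0.90,0,0.065,-0.021,0,1.05,0,0.074,-0.018,0,1.18,0,0.074,-0.018,0,1.18,0]' | python3 jog.py | grep ft; python3 -c "
from h import *
where(); print(go((.0418,.0403),0,.083))
p=np.array([.0418,.0403])
for a in np.arange(1,13)*.1:
  c,s=np.cos(a),np.sin(a);d=(p-np.array([[c,s],[-s,c]])@p);print('[%.4f,%.4f,0,%.1f,0]'%(*d,-a),end=',')
"
```

```text
ft_force: [0.0, -0.2, -0.2]
t 14.0 yaw -0.28 axis in tool [0.0501 0.0462] z 0.0819 F [ 0.  -0.2 -0.2] j7 -2.53
[ 0.0083  0.0059 -0.0011]
[-0.0038,0.0044,0,-0.1,0],[-0.0072,0.0091,0,-0.2,0],[-0.0100,0.0142,0,-0.3,0],[-0.0124,0.0195,0,-0.4,0],[-0.0142,0.0250,0,-0.5,0],[-0.0155,0.0306,0,-0.6,0],[-0.0161,0.0364,0,-0.7,0],[-0.0162,0.0422,0,-0.8,0],[-0.0158,0.0480,0,-0.9,0],[-0.0147,0.0537,0,-1.0,0],[-0.0131,0.0593,0,-1.1,0],[-0.0109,0.0647,0,-1.2,0],
```

```bash
echo '[0.003,0.002,-0.002,0,0,0.006,0.004,-0.002,0,0,0.0083,0.006,-0.002,0,0,0.0083,0.006,-0.002,0,0]' | python3 jog.py | grep ft; python3 -c "
from h import *
where()"
echo '[-0.0038,0.0044,0,-0.1,0,-0.0072,0.0091,0,-0.2,0,-0.0100,0.0142,0,-0.3,0,-0.0124,0.0195,0,-0.4,0,-0.0142,0.0250,0,-0.5,0,-0.0155,0.0306,0,-0.6,0]' | python3 jog.py | grep ft; python3 -c "
from h import *
where()"
echo '[-0.0038,0.0044,0,-0.1,0,-0.0072,0.0091,0,-0.2,0,-0.0100,0.0142,0,-0.3,0,-0.0124,0.0195,0,-0.4,0,-0.0142,0.0250,0,-0.5,0,-0.0155,0.0306,0,-0.6,0]' | python3 jog.py | grep ft; python3 -c "
from h import *
where()"
```

```text
ft_force: [-2.3, 6.2, 0.0]
t 14.4 yaw -0.275 axis in tool [0.0425 0.0409] z 0.0841 F [-2.3  6.2  0. ] j7 -2.5
ft_force: [-1.2, 3.3, 1.5]
t 15.0 yaw 0.329 axis in tool [0.0424 0.0407] z 0.0842 F [-1.2  3.3  1.5] j7 -1.89
ft_force: [-1.0, 2.0, 0.6]
t 15.6 yaw 0.929 axis in tool [0.0425 0.0404] z 0.0841 F [-1.   2.   0.6] j7 -1.25
```

```bash
echo '[-0.0038,0.0044,0,-0.1,0,-0.0072,0.0091,0,-0.2,0,-0.0100,0.0142,0,-0.3,0,-0.0124,0.0195,0,-0.4,0,-0.0142,0.0250,0,-0.5,0,-0.0155,0.0306,0,-0.6,0,-0.0161,0.0364,0,-0.7,0,-0.0162,0.0422,0,-0.8,0,-0.0158,0.0480,0,-0.9,0,-0.0147,0.0537,0,-1.0,0,-0.0131,0.0593,0,-1.1,0,-0.0109,0.0647,0,-1.2,0]' | python3 jog.py | grep ft; python3 -c "
from h import *
where()"
echo '[-0.0038,0.0044,0,-0.1,0,-0.0072,0.0091,0,-0.2,0,-0.0100,0.0142,0,-0.3,0,-0.0124,0.0195,0,-0.4,0,-0.0142,0.0250,0,-0.5,0,-0.0155,0.0306,0,-0.6,0,-0.0161,0.0364,0,-0.7,0,-0.0162,0.0422,0,-0.8,0,-0.0158,0.0480,0,-0.9,0,-0.0147,0.0537,0,-1.0,0,-0.0131,0.0593,0,-1.1,0,-0.0109,0.0647,0,-1.2,0]' | python3 jog.py | grep ft; python3 -c "
from h import *
where()"
echo '[-0.0038,0.0044,0,-0.1,0,-0.0072,0.0091,0,-0.2,0,-0.0100,0.0142,0,-0.3,0,-0.0124,0.0195,0,-0.4,0]' | python3 jog.py | grep ft; python3 -c "
from h import *
where()"
```

```text
ft_force: [0.6, 0.0, -0.8]
t 16.8 yaw 2.128 axis in tool [0.043  0.0415] z 0.0839 F [ 0.6  0.  -0.8] j7 -0.07
ft_force: [0.8, -0.5, 0.1]
t 18.0 yaw -2.956 axis in tool [0.0414 0.0421] z 0.0839 F [ 0.8 -0.5  0.1] j7 0.99
ft_force: [0.3, 0.0, -0.0]
t 18.4 yaw -2.556 axis in tool [0.0408 0.0417] z 0.0839 F [ 0.3  0.  -0. ] j7 1.33
```

```bash
sed -i 's/AX=np.array(\[.5345,.1405/AX=np.array([.5345,.1418/' h.py; echo '[-0.004,-0.003,0,0,0,-0.009,-0.005,0,0,0,-0.009,-0.005,0,0,0]' | python3 jog.py | grep ft; python3 -c "
from h import *
where()"
echo '[0.007,-0.007,0,0.15,0,0.016,-0.013,0,0.30,0,0.025,-0.017,0,0.45,0,0.034,-0.020,0,0.60,0,0.044,-0.022,0,0.75,0,0.054,-0.022,0,0.90,0,0.065,-0.021,0,1.05,0,0.074,-0.018,0,1.20,0,0.083,-0.013,0,1.35,0,0.092,-0.008,0,1.50,0,0.099,-0.001,0,1.65,0,0.106,0.007,0,1.80,0]' | python3 jog.py | grep ft; python3 -c "
from h import *
where()"
echo '[0.007,-0.007,0,0.15,0,0.016,-0.013,0,0.30,0,0.025,-0.017,0,0.45,0,0.034,-0.020,0,0.60,0,0.044,-0.022,0,0.75,0,0.054,-0.022,0,0.90,0,0.065,-0.021,0,1.05,0]' | python3 jog.py | grep ft; python3 - <<'E'
from h import *
import cv2
where()
b=r.camera("scene")["img"][150:205,280:350,::-1];B=cv2.resize(b,None,fx=10,fy=10,interpolation=cv2.INTER_CUBIC)
cv2.imwrite("pics/s4.png",B)
E
```

```text
ft_force: [0.7, -0.2, -0.1]
t 18.7 yaw -2.563 axis in tool [0.0501 0.0476] z 0.0839 F [ 0.7 -0.2 -0.1] j7 1.33
ft_force: [0.1, 0.3, 0.0]
t 19.9 yaw 1.914 axis in tool [0.0522 0.0458] z 0.0841 F [0.1 0.3 0. ] j7 -0.25
ft_force: [-0.2, 0.3, 0.4]
t 20.6 yaw 0.865 axis in tool [0.0517 0.0446] z 0.0842 F [-0.2  0.3  0.4] j7 -1.31
```

View pics/s4.png

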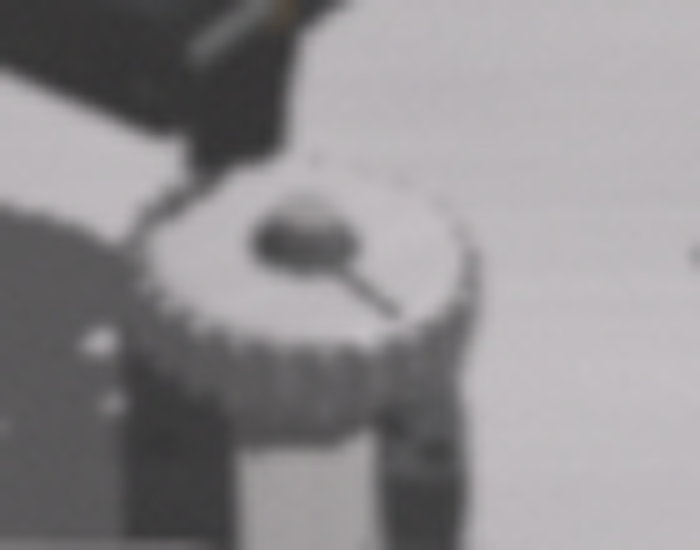

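The index line at (400,312) from centre (305,250) gives about 0.75 rad in world, so the ring is at about 7.1 rad. The second stroke slipped out around yaw 2 because my axis y was about 1.3 mm low. I've corrected that and will stroke again from here.

```bash
python3 -c "
from h import *
print(go((.0413,.0402),0,.086))"
```

```text
[ 0.0095  0.0057 -0.0016]
```

```bash
echo '[0.003,0.002,-0.002,0,0,0.006,0.004,-0.002,0,0,0.0097,0.0055,-0.002,0,0,0.0097,0.0055,-0.002,0,0]' | python3 jog.py | grep ft; python3 -c "
from h import *
where()"
echo '[-0.0038,0.0044,0,-0.1,0,-0.0072,0.0091,0,-0.2,0,-0.0100,0.0142,0,-0.3,0,-0.0124,0.0195,0,-0.4,0,-0.0142,0.0250,0,-0.5,0,-0.0155,0.0306,0,-0.6,0]' | python3 jog.py | grep ft; python3 -c "
from h import *
where()"
echo '[-0.0038,0.0044,0,-0.1,0,-0.0072,0.0091,0,-0.2,0,-0.0100,0.0142,0,-0.3,0,-0.0124,0.0195,0,-0.4,0,-0.0142,0.0250,0,-0.5,0]' | python3 jog.py | grep ft; python3 -c "
from h import *
where();print(go((.0413,.0402),0,.086))"
```

```text
ft_force: [-2.2, -2.5, 2.8]
t 21.05 yaw 0.873 axis in tool [0.0421 0.039 ] z 0.0856 F [-2.2 -2.5  2.8] j7 -1.32
ft_force: [-1.9, 1.1, 0.3]
t 21.65 yaw 1.478 axis in tool [0.0417 0.0398] z 0.0858 F [-1.9  1.1  0.3] j7 -0.69
ft_force: [-2.9, 0.8, 0.5]
t 22.15 yaw 1.978 axis in tool [0.0424 0.0401] z 0.0857 F [-2.9  0.8  0.5] j7 -0.22
[ 0.0011 -0.0001 -0.0003]
```

```bash
echo '[-0.0032,0.0044,0,-0.1,0,-0.0064,0.0091,0,-0.2,0,-0.0092,0.0142,0,-0.3,0,-0.0116,0.0195,0,-0.4,0,-0.0134,0.0250,0,-0.5,0,-0.0147,0.0306,0,-0.6,0]' | python3 jog.py | grep ft; python3 -c "
from h import *
where();print(go((.0413,.0402),0,.086))"
echo '[-0.0038,0.0044,0,-0.1,0,-0.0072,0.0091,0,-0.2,0,-0.0100,0.0142,0,-0.3,0,-0.0124,0.0195,0,-0.4,0,-0.0142,0.0250,0,-0.5,0,-0.0155,0.0306,0,-0.6,0]' | python3 jog.py | grep ft; python3 -c "
from h import *
where();print(go((.0413,.0402),0,.086))"
```

```text
ft_force: [-2.2, -0.8, 0.1]
t 22.75 yaw 2.577 axis in tool [0.0422 0.0405] z 0.0855 F [-2.2 -0.8  0.1] j7 0.32
[ 0.0009  0.0003 -0.0005]
ft_force: [-0.0, -1.9, 0.3]
t 23.35 yaw -3.107 axis in tool [0.0426 0.0414] z 0.0855 F [-0.  -1.9  0.3] j7 0.85
[ 0.0013  0.0012 -0.0005]
```

```bash
echo '[-0.0030,0.0050,0,-0.1,0,-0.0060,0.0101,0,-0.2,0,-0.0088,0.0154,0,-0.3,0,-0.0112,0.0207,0,-0.4,0,-0.0130,0.0262,0,-0.5,0,-0.0143,0.0318,0,-0.6,0]' | python3 jog.py | grep ft; python3 -c "
from h import *
where();print(go((.0413,.0402),0,.086))"
echo '[-0.0038,0.0044,0,-0.1,0,-0.0072,0.0091,0,-0.2,0,-0.0100,0.0142,0,-0.3,0,-0.0124,0.0195,0,-0.4,0]' | python3 jog.py | grep ft; python3 -c "
from h import *
where();print(go((.0413,.0402),0,.086))"
```

```text
ft_force: [0.1, -2.6, 0.2]
t 23.95 yaw -2.507 axis in tool [0.0418 0.0402] z 0.0856 F [ 0.1 -2.6  0.2] j7 1.36
[ 0.0005  0.     -0.0004]
ft_force: [0.4, -2.3, 1.8]
t 24.35 yaw -2.107 axis in tool [0.0422 0.0405] z 0.0857 F [ 0.4 -2.3  1.8] j7 1.7
[ 0.0009  0.0003 -0.0003]
```

Contact held all through this stroke, so the ring is at about 10.3. Return and do the last stroke of about 2.3 rad.

```bash
echo '[-0.004,-0.003,0,0,0,-0.009,-0.006,0,0,0,-0.009,-0.006,0,0,0]' | python3 jog.py | grep ft
echo '[0.007,-0.007,0,0.15,0,0.016,-0.013,0,0.30,0,0.025,-0.017,0,0.45,0,0.034,-0.020,0,0.60,0,0.044,-0.022,0,0.75,0,0.054,-0.022,0,0.90,0,0.065,-0.021,0,1.05,0,0.074,-0.018,0,1.20,0,0.083,-0.013,0,1.35,0,0.092,-0.008,0,1.50,0,0.099,-0.001,0,1.65,0,0.106,0.007,0,1.80,0]' | python3 jog.py | grep ft; python3 -c "
from h import *
where()"
echo '[0.007,-0.007,0,0.15,0,0.016,-0.013,0,0.30,0,0.025,-0.017,0,0.45,0,0.034,-0.020,0,0.60,0,0.044,-0.022,0,0.75,0,0.054,-0.022,0,0.90,0,0.054,-0.022,0,0.90,0]' | python3 jog.py | grep ft; python3 -c "
from h import *
where();print(go((.0413,.0402),0,.087))"
```

```text
ft_force: [-0.1, -0.1, 0.1]
ft_force: [-0.2, 0.5, -0.1]
t 25.85 yaw 2.364 axis in tool [0.0498 0.0443] z 0.086 F [-0.2  0.5 -0.1] j7 0.15
ft_force: [0.3, -0.3, -0.2]
t 26.55 yaw 1.471 axis in tool [0.0484 0.0454] z 0.0863 F [ 0.3 -0.3 -0.2] j7 -0.69
[ 0.0071  0.0052 -0.0007]
```

```bash
echo '[0.003,0.002,-0.001,0,0,0.006,0.004,-0.001,0,0,0.0073,0.0053,-0.001,0,0,0.0073,0.0053,-0.001,0,0]' | python3 jog.py | grep ft
echo '[-0.0038,0.0044,0,-0.1,0,-0.0072,0.0091,0,-0.2,0,-0.0100,0.0142,0,-0.3,0,-0.0124,0.0195,0,-0.4,0,-0.0142,0.0250,0,-0.5,0]' | python3 jog.py | grep ft; python3 -c "
from h import *
where();print(go((.0413,.0402),0,.087))"
echo '[-0.0032,0.0044,0,-0.1,0,-0.0064,0.0091,0,-0.2,0,-0.0092,0.0142,0,-0.3,0,-0.0116,0.0195,0,-0.4,0,-0.0134,0.0250,0,-0.5,0,-0.0147,0.0306,0,-0.6,0]' | python3 jog.py | grep ft; python3 -c "
from h import *
where();print(go((.0413,.0402),0,.087))"
```

```text
ft_force: [-4.5, -1.8, 2.2]
ft_force: [-3.1, 0.5, 0.4]
t 27.45 yaw 1.978 axis in tool [0.0419 0.0398] z 0.0867 F [-3.1  0.5  0.4] j7 -0.22
[ 0.0006 -0.0004 -0.0003]
ft_force: [-2.2, -0.6, 0.3]
t 28.05 yaw 2.578 axis in tool [0.0419 0.0399] z 0.0865 F [-2.2 -0.6  0.3] j7 0.32
[ 0.0006 -0.0003 -0.0005]
```

```bash
echo '[-0.0034,0.0046,0,-0.1,0,-0.0066,0.0095,0,-0.2,0,-0.0092,0.0148,0,-0.3,0,-0.0114,0.0202,0,-0.4,0,-0.0132,0.0258,0,-0.5,0,-0.0145,0.0314,0,-0.6,0]' | python3 jog.py | grep ft; python3 -c "
from h import *
where();print(go((.0413,.0402),0,.087))"
echo '[-0.0034,0.0048,0,-0.1,0,-0.0066,0.0097,0,-0.2,0,-0.0094,0.0148,0,-0.3,0,-0.0118,0.0201,0,-0.4,0,-0.0136,0.0256,0,-0.5,0,-0.0149,0.0312,0,-0.6,0,-0.0155,0.0370,0,-0.7,0]' | python3 jog.py | grep ft; python3 -c "
from h import *
where()"
echo '[-0.004,-0.003,0,0,0,-0.009,-0.006,0,0,0,-0.009,-0.006,0,0,0]' | python3 jog.py | grep ft; python3 -c "
from h import *
where()"
```

```text
ft_force: [-1.7, -2.9, 0.7]
t 28.65 yaw -3.106 axis in tool [0.0423 0.0394] z 0.0865 F [-1.7 -2.9  0.7] j7 0.84
[ 0.001  -0.0008 -0.0005]
ft_force: [1.4, -2.2, 0.2]
t 29.35 yaw -2.407 axis in tool [0.0429 0.0395] z 0.0866 F [ 1.4 -2.2  0.2] j7 1.44
ft_force: [-0.4, -0.5, -0.7]
t 29.65 yaw -2.413 axis in tool [0.0526 0.0447] z 0.0868 F [-0.4 -0.5 -0.7] j7 1.44
```

```bash
echo '[0,0,-0.03,0.1,0,0,0,-0.06,0.25,0,0,0,-0.08,0.4,0,0,0,-0.08,0.55,0,0,0,-0.08,0.7,0,0,0,-0.08,0.85,0,0,0,-0.08,1.0,0,0,0,-0.08,1.15,0,0,0,-0.08,1.3,0,0,0,-0.08,1.44,0,0,0,-0.08,1.44,0]' | python3 jog.py | grep ft; python3 -c "
from h import *
where(); print(go((.038,-.088),.9,.167))"
```

```text
ft_force: [-0.1, 0.1, -0.1]
t 30.75 yaw 2.429 axis in tool [ 0.0504 -0.046 ] z 0.1673 F [-0.1  0.1 -0.1] j7 0.16
[-0.0421 -0.021   0.0003]
```

```bash
echo '[-0.006,-0.003,0,0.13,0,-0.012,-0.006,0,0.26,0,-0.018,-0.009,0,0.4,0,-0.026,-0.013,0,0.54,0,-0.034,-0.017,0,0.68,0,-0.042,-0.021,0,0.82,0,-0.042,-0.021,0,0.9,0,-0.042,-0.021,0,0.9,0]' | python3 jog.py | grep ft; python3 - <<'E'
from h import *
import cv2
where()
b=r.camera("scene")["img"][150:205,280:350,::-1];B=cv2.resize(b,None,fx=8,fy=8,interpolation=cv2.INTER_CUBIC)
cv2.imwrite("pics/s5.png",B)
t=r.camera("top")["img"]; 
A=cv2.resize(t[165:225,165:225,::-1],(440,440),interpolation=cv2.INTER_CUBIC)
cv2.imwrite("pics/v.png",np.vstack([np.pad(B,((0,0),(0,0),(0,0)))[:, :560],]))
w=np.zeros((440,560+220,3),np.uint8);w[:,:560]=B;w[:220,560:]=cv2.resize(A,(220,220));cv2.imwrite("pics/v.png",w)
E
```

```text
ft_force: [1.4, 0.1, 0.7]
t 31.55 yaw 1.534 axis in tool [ 0.0385 -0.0878] z 0.167 F [1.4 0.1 0.7] j7 -0.58
```

View pics/v.png

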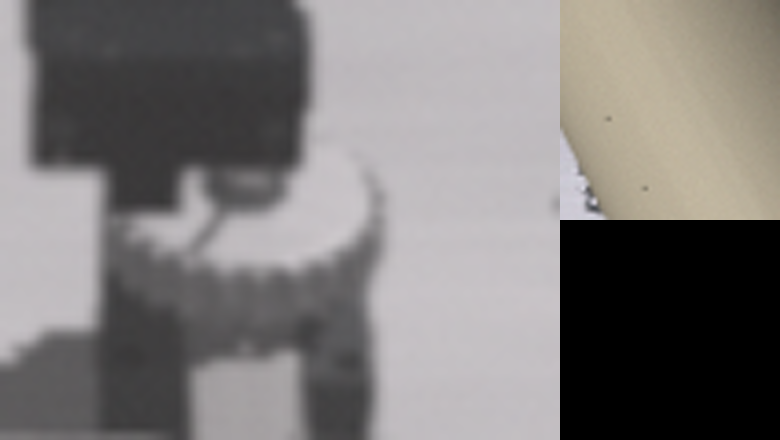

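The index line runs to (190,250) from centre (245,192), so it is at -0.5 rad in world and the ring is at about 12.1 rad, in range. The strap is still closed. Lowering next to the strap and sweeping it.

```bash
echo '[0,0,0.04,0,0,0,0,0.07,0,0,0,0,0.09,0,0,0,0,0.097,0,0,0,0,0.097,0,0]' | python3 jog.py | grep ft; python3 -c "
from h import *
where()
p=np.array([.0385,-.0878])
for a in np.arange(1,9)*.1:
  c,s=np.cos(a),np.sin(a);d=(p-np.array([[c,s],[-s,c]])@p);print('[%.4f,%.4f,0,%.1f,0]'%(*d,-a),end=',')
"
```

```text
ft_force: [-0.5, 0.2, 0.1]
t 32.15 yaw 1.535 axis in tool [ 0.0381 -0.0872] z 0.0694 F [-0.5  0.2  0.1] j7 -0.64
[0.0090,0.0034,0,-0.1,0],[0.0182,0.0059,0,-0.2,0],[0.0277,0.0075,0,-0.3,0],[0.0372,0.0081,0,-0.4,0],[0.0468,0.0077,0,-0.5,0],[0.0563,0.0064,0,-0.6,0],[0.0656,0.0042,0,-0.7,0],[0.0747,0.0010,0,-0.8,0],
```

```bash
echo '[0.009,0.0034,0,-0.1,0,0.0182,0.0059,0,-0.2,0,0.0277,0.0075,0,-0.3,0,0.0372,0.0081,0,-0.4,0]' | python3 jog.py | grep ft; python3 -c "
from h import *
where()"
echo '[0.009,0.0034,0,-0.1,0,0.0182,0.0059,0,-0.2,0,0.0277,0.0075,0,-0.3,0,0.0372,0.0081,0,-0.4,0]' | python3 jog.py | grep ft; python3 -c "
from h import *
where()"
```

```text
ft_force: [-0.1, -1.4, -0.9]
t 32.55 yaw 1.938 axis in tool [ 0.0389 -0.0887] z 0.0716 F [-0.1 -1.4 -0.9] j7 -0.32
ft_force: [0.7, -1.3, -1.6]
t 32.95 yaw 2.337 axis in tool [ 0.0394 -0.0889] z 0.0717 F [ 0.7 -1.3 -1.6] j7 -0.01
```

```bash
echo '[0.009,0.0034,0.001,-0.1,0,0.0182,0.0059,0.002,-0.2,0,0.0277,0.0075,0.002,-0.3,0,0.0372,0.0081,0.002,-0.4,0]' | python3 jog.py | grep ft; python3 -c "
from h import *
where()"
echo '[0.009,0.0034,0,-0.1,0,0.0182,0.0059,0,-0.2,0,0.0277,0.0075,0,-0.3,0,0.0372,0.0081,0,-0.4,0,0.0372,0.0081,0,-0.4,0]' | python3 jog.py | grep ft; python3 -c "
from h import *
where()"
echo '[-0.01,0,0,0,0,-0.02,0,0,0,0,-0.02,0,-0.04,0,0,-0.02,0,-0.09,0,0,-0.02,0,-0.14,0,0,-0.02,0,-0.14,0,0]' | python3 jog.py | grep ft
python3 - <<'E'
from h import *
import cv2
where()
s=r.camera("scene")
# expected strap outline at several swing angles: mean brightness profile along arc r=.085, z=.053
g=cv2.cvtColor(s["img"],cv2.COLOR_RGB2GRAY).astype(np.float32);P=np.linalg.inv(np.array(s["pose"]))
def px(X): q=P[:3,:3]@X+P[:3,3]; return s["cx"]+s["fx"]*q[0]/q[2],s["cy"]+s["fy"]*q[1]/q[2]
for rad in (.09,.1,.12):
  print(rad,[int(cv2.getRectSubPix(g,(1,1),px(np.array([AX[0]+rad*np.cos(a-.046),AX[1]+rad*np.sin(a-.046),.053])))[0,0]) for a in np.arange(0,2.2,.1)])
cv2.imwrite("pics/s6.png",s["img"][:,:,::-1])
E
```

```text
ft_force: [2.0, -0.3, -0.1]
t 33.35 yaw 2.738 axis in tool [ 0.0398 -0.089 ] z 0.0699 F [ 2.  -0.3 -0.1] j7 0.3
ft_force: [-0.2, -0.2, 0.3]
t 33.85 yaw 3.137 axis in tool [ 0.039  -0.0892] z 0.0696 F [-0.2 -0.2  0.3] j7 0.6
ft_force: [-0.2, 0.9, -0.8]
t 34.45 yaw 3.13 axis in tool [ 0.0612 -0.0901] z 0.2154 F [-0.2  0.9 -0.8] j7 0.69
0.09 [71, 71, 67, 65, 67, 90, 92, 97, 136, 187, 194, 188, 116, 122, 162, 163, 163, 178, 192, 195, 192, 192]
0.1 [81, 82, 82, 80, 81, 97, 93, 92, 120, 191, 193, 192, 147, 116, 160, 163, 163, 181, 193, 195, 192, 191]
0.12 [159, 83, 83, 82, 103, 162, 160, 175, 190, 192, 192, 192, 194, 193, 196, 196, 194, 195, 192, 151, 185, 191]
```

The strap's top face shows from about 1.36 to 1.7 rad on the arc, so it is centred near 1.5 rad. The tool is well clear of everything, so I'm handing in.

```bash
python3 -c "
from bench import r
print(r.close_job())"
```

```text
the job is handed in; nothing more can be done
None
```

I handed the job in at about 34.5 s: by my camera estimates the ring was loosened to about 12.1 rad before the strap was pushed, and the strap now stands at about 1.5 rad, clear of the mould. The finger only worked on the ring and strap; I didn't re-check the thumb nut and loose things by camera, and no verdict was shown.

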